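File an amber sample cassette behind a sprung flap

ROBOT

A 6-joint arm with a two-finger parallel gripper is mounted at the origin on the work surface. World frame = base frame: x ahead of the robot, y to its left, z up, the work surface at z = 0. Lengths are in mm, angles in rad, forces in N, time in s.
With the tool pointing down it reaches from about 275 to 750 mm from the base axis. Payload 10.2 kg.
Tool frame: the origin (TCP) lies midway between the tips of the shut fingers; the grasp point (between the pads) lies 19 mm behind it; z points along the fingers, y is the line along which they close (so a half turn about z gives the same grasp; the last joint's range is limited). The gripper opens to 85 mm and grips with 20 to 120 N. Pads are 22 mm wide; open, the fingers measure 114 mm over their backs; the gripper's body (76 mm by 85 mm) begins 54 mm behind the grasp point. The pads swing forward as they close: fully open they stand 13 mm farther back than shut.
Start: joints at [0.906, 0.313, 1.498, -0, 1.331, -0.223], TCP at [224.486, 474.592, 231.294] pointing down, gripper open.
Joint ranges: [-2.94, 2.94], [-0.97, 2.17], [0.19, 2.56], [-1.23, 4.37], [0.02, 3.11], [-2.88, 2.88]. Speed limits (rad/s): [2.39, 2.39, 3.01, 3.14, 3.14, 3.14].

INTERFACE

Orientations are given as a unit quaternion [w, x, y, z].
In Python, from rig import ctrl gives the robot as it stands.
- The arm moves only by the tool send_rows, never from a script. Its argument "targets" is a list of rows, each an object with "offset": the shift along the world's x, y, z in cm, a list of three; "spin": the turn about the world's z in rad. A call has 1 to 8 rows; each row is the pose to reach, as a shift and turn from the pose commanded when the call began; what a row does not reach only later rows make up. A row lasts 1/12 s, in which the tool goes at most 41.7 mm and 7.16 degrees, less where a joint would pass 70% of its speed; a pose out of reach is approached as far as the arm can. A call with a gripper value outside its range is refused whole. "grip" is the opening, from 0 (shut) to 1 (fully open), set as the call begins (left out, the last holds). The fingers move at their own pace and stop on an object; "squeeze" is the grip in N (left out, the last holds). Time passes only in rows, so rows that repeat a pose let the fingers close. It gives the time, the measured TCP pose, the force, the opening and the grip force at its end, in the units of the state.
- ctrl.sense(): the state, without advancing time (a new reading comes with each control period).
- ctrl.capture(name): name is "side" or "top"; returns (picture, depth): 400x640x3 uint8, red, green, blue; 400x640 float32, mm along the optical axis (not along the pixel's ray), 0 where there is no reading.
- ctrl.calibration(name): a dict with "fx", "fy", "cx", "cy" (pixels), "k1" (the pictures are not rectified: a ray, as slopes to the right and down, at radius r is drawn at 1 + k1 r^2 times it, then the intrinsics apply), "view" (4x4, takes a point from world to camera coordinates). Camera axes: x right, y down, z forward; pixel columns grow to the right and rows downward; lengths in mm; the calibration is good to about 2 mm. A picture is of the moment at which its call begins. calibration takes no time and is no camera call.
- ctrl.finish_job(): hands the job in; it is judged then, once.
Trained networks look in the newest picture that a camera, given by its name, has taken for a name from the list of things; names that differ only in an ending like _2 or _b are one class to them, and where a whole thing is asked for, a point or a joint stands for the part that bears it (a point fixed in the world has none). Each returns a list of dicts, best first, with "conf" (0 to 1); they miss things now and then, are a little off and sometimes report something else, mostly with a low value. They report only what shows in the picture. A call takes as long as a camera call. They do not tell look-alikes from the thing itself.
- ctrl.search_frame(camera, query): "box" ([left, top, right, bottom] in pixels, round what is visible of it).
- ctrl.place_of(camera, query): "uv" ([column, row] in pixels: a listed point, or the origin of a listed thing).
The state is a dict: "time_s": time; "joints": joint angles; "dq": joint speeds; "tau": joint torques, N m; "eef_pos": TCP position; "ee_rot": TCP orientation; "force": force on the tool from outside, world axes, zero at the start; "wrist_torque": the same for the moment, N m; "grip_width": opening from 0.0 (shut) to 1.0 (fully open); "grip_force": force on a finger pad.
Only numpy, scipy, OpenCV 4.12 (cv2) and the standard library are available. Lean on these libraries where they do the work, as an engineer would, in place of code of your own. Each camera call takes 0.05 s, during which the arm holds its last target. There are 200 camera calls.

TASK

Pick up the clear sample cassette by its grip tab and push it down, foot first, past the spring flap of the grey sample holder, with the tab at the open end of the slot so that the flap springs shut behind it. The padded rest inside may stand higher or lower, so feel for it: without dropping or forcing the cassette, bed it on the pad with a steady push of about 10 N (never over 25 N) for half a second, then let go. Leave the other things on the bench where they are.

Things in the scene. Friction and masses are not known exactly. Their poses are not given: they have to be found in the camera images.
- cassette: Loose clear sample cassette, 0.12-0.26 kg, standing. Origin: centre of its 30 (x) by 60 (y) mm outline, at underside height; z up. Body 38 mm tall, two amber stones in it. Its foot is only x = -3 to +15 mm; from there the underside slopes up to the -x face at z = 18 mm. Grey grip tab: plate 10 mm thick (x 5 to 15), 40 wide (y -20 to 20), from z = 38 to z = 150 mm.
- tab_top (a point): Middle of the tab's top edge, at (10, 0, 150) mm in the cassette's frame. Grip the tab across its 10 mm thickness, fingertips at most about 28 mm below this edge, to stay clear of the holder's lid: with the cassette standing inside, the tab's top is 35 to 80 mm above the lid.
- holder: Fixed grey sample holder, 140 (x) by 130 (y) by 130 (z) mm, origin under its centre, z up. A slot in its top, x -19 to 19 mm, y -33 to 33 mm, is a straight well of that section going down to a padded rest (yields 0.25 mm per N, over 3 mm) that cannot be seen or measured: its top stands anywhere from 15 to 60 mm above the bench.
- slot (a point): Centre of the slot at the lid's upper face, (0, 0, 130) mm in the holder's frame. The flap shuts the slot from x = -17 to +4.5 mm; the last 14.5 mm at +x stay open for the tab. So the cassette goes in with its x axis along the holder's x axis (same sense), its origin at holder x = 0 to +4 mm, y within 3 mm of 0.
- flap (a joint): Angle of the aluminium flap (rad), hinged along the slot's -x edge: 0 shut, level with the lid; up to 1.7 as it swings down into the well. Spring: 2 N at the free edge when shut, 3.5 N open. It rubs on the cassette's slope, then on its -x face, pushing it to +x, and springs shut behind the body once the cassette's origin is about 68 mm above the bench.
- stone0: Loose raw stone about 45 x 34 x 24 mm, a bystander; origin under its centre.
- stone1: Loose raw stone about 52 x 36 x 28 mm, a bystander; origin under its centre.
- stone2: Loose raw stone about 60 x 30 x 22 mm, a bystander; origin under its centre.
- stone3: Loose raw stone about 42 x 38 x 26 mm, a bystander; origin under its centre.
- jar: Closed glass jar, 60 mm across, 75 mm tall, a bystander; origin under its centre.
- bowl: Steel bowl, 110 mm across, 45 mm tall, a bystander; origin under its centre.
- brush: Hand brush 190 mm long lying near the robot, a bystander; origin under its middle.
Mind the look-alikes: they are no part of the job. What is meant by the cassette is not pink or purple, and is the smaller of those in its own colour.

How it is judged:
By the outcome, as a careful person would: the job done as asked, in the order asked, and still so for the second after the job is handed in, with the robot touching nothing.
It also fails if it takes over 54 s, if anything falls off the work surface, if the arm or the gripper's body presses on something with over 40 N, if the wrist force passes 120 N, or if a joint passes its speed limit or range.

## Working session

There is one attempt and no reset: what is moved stays moved. The work goes in short steps, Python scripts to look and compute and a tool call to move; the robot and the scene stay as the last step left them, time stands still between calls to the robot, and variables do not carry over. Pictures are saved under pics/ and viewed, at most 10 in all, crops included, and the job is handed in when it is done.

Besides the shell and the picture viewer there is one more tool, called after "Emit:" in YAML: its name, and indented under it one key for each argument. send_rows: Moves the arm, as the interface text tells. Its arguments: {"type":"object","properties":{"targets":{"type":"array"},"grip":{"type":"number"},"squeeze":{"type":"number"}},"required":["targets"]}

```bash
mkdir -p pics; cat > h.py <<'E'
import numpy as np, cv2
from rig import ctrl
def ray(c,uv):
    K=c; x=(uv[0]-K["cx"])/K["fx"]; y=(uv[1]-K["cy"])/K["fy"]
    rd=np.hypot(x,y); r=rd
    for _ in range(20): r=rd/(1+K["k1"]*r*r)
    s=r/rd if rd>0 else 1
    return np.array([x*s,y*s,1.])
def world(c,uv,d):
    V=np.array(c["view"]); return V[:3,:3].T@(ray(c,uv)*d-V[:3,3])
def onz(c,uv,z):
    V=np.array(c["view"]); o=-V[:3,:3].T@V[:3,3]; q=V[:3,:3].T@ray(c,uv)
    return o+q*(z-o[2])/q[2]
def cloud(c,dep):
    u,v=np.meshgrid(np.arange(640),np.arange(400))
    x=(u-c["cx"])/c["fx"]; y=(v-c["cy"])/c["fy"]; rd=np.hypot(x,y); r=rd.copy()
    for _ in range(20): r=rd/(1+c["k1"]*r*r)
    s=r/np.maximum(rd,1e-9); P=np.stack([x*s*dep,y*s*dep,dep],-1)
    V=np.array(c["view"]); return (P-V[:3,3])@V[:3,:3]
E
python3 - <<'E'
from h import *
for n in("top","side"):
    p,d=ctrl.capture(n); cv2.imwrite(f"pics/{n}0.png",p[...,::-1]); np.save(f"{n}0.npy",d)
    c=ctrl.calibration(n); V=np.array(c["view"]); print(n,c["fx"],c["k1"],(-V[:3,:3].T@V[:3,3]).round(),V[2,:3].round(2))
    for q in("cassette","holder"): print(q,[(np.round(b["box"]).tolist(),round(b["conf"],2)) for b in ctrl.search_frame(n,q)])
    for q in("tab_top","slot","cassette"): print(q,[(np.round(b["uv"],1).tolist(),round(b["conf"],2)) for b in ctrl.place_of(n,q)])
s=ctrl.sense(); print(s)
E
```

```text
top 404.2278316179922 -0.09133394138528697 [497.  -7. 992.] [ 0.06 -0.   -1.  ]
cassette [([418.0, 184.0, 482.0, 209.0], 0.68), ([372.0, 165.0, 398.0, 189.0], 0.67), ([377.0, 214.0, 405.0, 239.0], 0.65), ([297.0, 107.0, 328.0, 135.0], 0.46), ([146.0, 192.0, 168.0, 204.0], 0.4)]
holder [([190.0, 193.0, 277.0, 271.0], 0.72)]
tab_top [([400.5, 218.2], 0.9), ([468.2, 199.3], 0.73), ([394.2, 171.8], 0.71), ([437.6, 275.5], 0.56)]
slot [([231.0, 233.7], 0.91)]
cassette [([386.7, 221.5], 0.88), ([435.5, 197.8], 0.81), ([411.6, 268.9], 0.8)]
side 491.312662362029 -0.1334606353906 [ 193. -865. 1158.] [ 0.26  0.6  -0.75]
cassette [([279.0, 248.0, 304.0, 315.0], 0.93), ([349.0, 236.0, 380.0, 308.0], 0.86), ([312.0, 228.0, 336.0, 272.0], 0.69), ([360.0, 174.0, 377.0, 204.0], 0.61), ([340.0, 213.0, 372.0, 253.0], 0.58)]
holder [([240.0, 142.0, 290.0, 202.0], 0.92)]
tab_top [([356.7, 212.3], 0.95), ([292.1, 257.1], 0.82), ([326.0, 234.6], 0.55)]
slot [([266.1, 155.0], 0.97)]
cassette [([353.3, 248.7], 0.93), ([292.1, 298.4], 0.81), ([363.1, 291.0], 0.79), ([323.3, 263.9], 0.72)]
{'time_s': 0.6, 'joints': array([ 9.05595335e-01,  3.12875312e-01,  1.49772377e+00,  2.58230735e-05,
        1.33096706e+00, -2.23388428e-01]), 'dq': array([-0.00054628, -0.00022791, -0.00141352,  0.00040711,  0.0014623 ,
       -0.00033018]), 'tau': array([-9.86458108e-04, -4.12040484e+01, -2.59833723e+01, -2.91372662e-04,
        6.42097384e-04, -7.23476660e-06]), 'eef_pos': array([224.48202919, 474.59337864, 231.29785802]), 'ee_rot': array([-5.62545225e-06,  2.19116964e-01,  9.75698599e-01,  1.73624082e-05]), 'force': array([ 0.07529589, -0.05897146,  0.02850849]), 'wrist_torque': array([ 0.04150793, -0.01453823, -0.01340642]), 'grip_force': 0.0, 'grip_width': 0.9975391339345766}
```

View pics/top0.png

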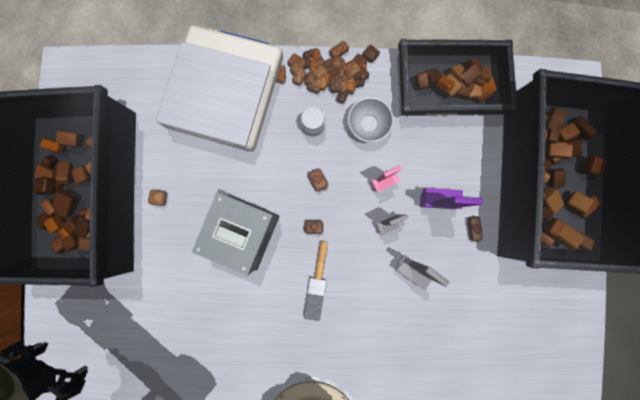

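View pics/side0.png

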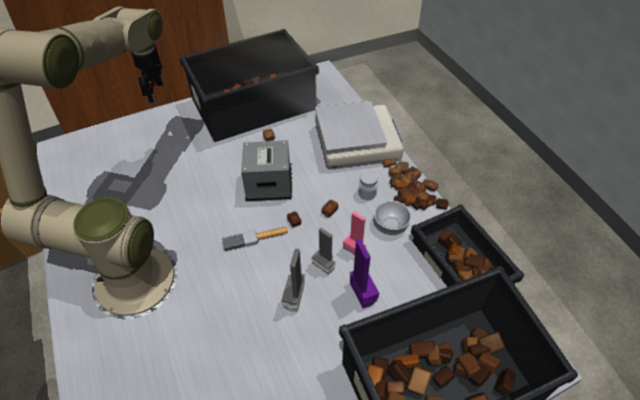

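The top view shows two clear/grey cassettes, a small one at about (390,222) and a large one at about (420,270). There is also a pink one at (385,180) and a purple one at (450,198). The small grey one, side view (324,250), fits: it is neither pink nor purple, and it is the smaller of the grey pair. I'll confirm that in a crop and measure it.

```bash
python3 - <<'E'
from h import *
T=cv2.imread("pics/top0.png"); S=cv2.imread("pics/side0.png")
a=cv2.resize(T[190:300,360:460],(400,440),interpolation=2); b=cv2.resize(S[220:330,265:365],(400,440),interpolation=2)
cv2.imwrite("pics/crop1.png",np.hstack([a,b]))
ct=ctrl.calibration("top"); cs=ctrl.calibration("side")
for n,c in(("top",ct),("side",cs)):
    P=cloud(c,np.load(n+"0.npy"))
    for nm,roi,zl,zh in(("cass top",{"top":(365,200,415,245),"side":(305,222,345,280)}[n],142,160),("cass mid",{"top":(365,200,415,245),"side":(305,222,345,280)}[n],60,140),("body",{"top":(365,200,415,245),"side":(305,222,345,280)}[n],30,45),("big",{"top":(380,245,455,295),"side":(275,240,308,320)}[n],160,260),("lid",{"top":(185,185,285,280),"side":(235,135,295,205)}[n],120,140)):
        x0,y0,x1,y1=roi; Q=P[y0:y1,x0:x1].reshape(-1,3); Q=Q[(Q[:,2]>zl)&(Q[:,2]<zh)]
        if len(Q)<4: print(n,nm,len(Q)); continue
        (cx,cy),wh,ang=cv2.minAreaRect(Q[:,:2].astype(np.float32))
        print(n,nm,len(Q),"c",round(cx,1),round(cy,1),np.round(wh,1),"ang",round(ang,1),"z",np.percentile(Q[:,2],[5,50,95,100]).round(1))
print("tab_top top",onz(ct,(400.5,218.2),150),"side",onz(cs,(326,234.6),150))
print("slot top",onz(ct,(231,233.7),130),"side",onz(cs,(266.1,155),130))
print("cass org top",onz(ct,(386.7,221.5),0),"side",onz(cs,(323.3,263.9),0))
E
```

```text
top cass top 97 c 509.8 -170.6 [10.  39.7] ang 24.6 z [146.2 149.3 152.2 153.2]
top cass mid 60 c 513.3 -167.2 [ 7.3 38.8] ang 36.4 z [ 63.9 103.9 136.1 139. ]
top body 201 c 500.9 -175.1 [31.2 60.6] ang 24.8 z [35.2 38.4 41.3 44.8]
top big 223 c 398.5 -241.9 [51.9 13.5] ang 55.6 z [168.3 197.2 199.8 202. ]
top lid 3817 c 470.3 180.0 [131.8 141.4] ang 69.4 z [127.5 130.1 132.6 134.8]
side cass top 73 c 510.2 -174.8 [11.3 40.8] ang 23.0 z [142.6 148.7 152.  154.1]
side cass mid 236 c 508.2 -175.2 [14.8 42. ] ang 39.1 z [ 65.4 102.8 136.3 139.6]
side body 213 c 534.7 -161.1 [103.4  61.2] ang 25.6 z [32.4 39.  43.3 44.7]
side big 191 c 400.2 -242.7 [53.7 13.8] ang 54.1 z [164.2 195.6 200.6 202.9]
side lid 1439 c 471.7 177.9 [142.1 140.9] ang 69.2 z [124.4 129.6 133.6 136.9]
tab_top top [ 512.01255488 -176.57127853  150.        ] side [ 509.65991742 -180.08642122  150.        ]
slot top [469.51741546 180.61412387 130.        ] side [476.37655265 180.41001999 130.        ]
cass org top [ 505.65036295 -172.78686431    0.        ] side [ 507.00442454 -168.29366654    0.        ]
```

View pics/crop1.png

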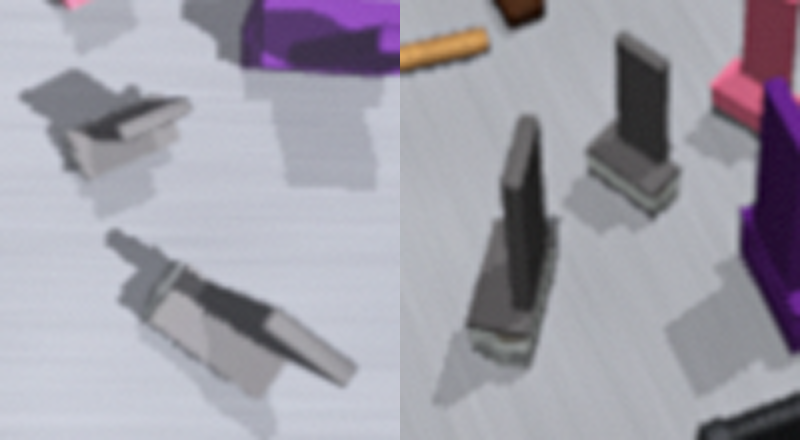

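The crop confirms it: the small grey cassette has its tab at about (397,219) in the top view, and the larger one is below it. Next I need the holder's sense, meaning which end of the slot is open.

```bash
python3 - <<'E'
from h import *
c=ctrl.calibration("top"); P=cloud(c,np.load("top0.npy")); T=cv2.imread("pics/top0.png")
a=np.radians(-20.6); R=np.array([[np.cos(a),-np.sin(a)],[np.sin(a),np.cos(a)]])
Q=P[185:285,180:290]; L=(Q[...,:2]-[470.3,180])@R
g=T[185:285,180:290].mean(-1)
for x in range(-30,31,3):
    m=(abs(L[...,0]-x)<1.5)&(abs(L[...,1])<25); print(x,m.sum(),Q[...,2][m].min().round() if m.any() else None,Q[...,2][m].mean().round() if m.any() else None,g[m].mean().round())
S=cv2.imread("pics/side0.png")
cv2.imwrite("pics/crop2.png",np.hstack([cv2.resize(T[185:280,185:285],(400,400),interpolation=2),cv2.resize(S[135:205,235:300],(400,400),interpolation=2)]))
E
```

```text
-30 34 127.0 131.0 155.0
-27 32 127.0 130.0 156.0
-24 34 128.0 131.0 175.0
-21 32 127.0 131.0 202.0
-18 36 21.0 125.0 192.0
-15 34 19.0 126.0 206.0
-12 33 127.0 129.0 216.0
-9 32 126.0 130.0 216.0
-6 45 15.0 100.0 188.0
-3 52 14.0 87.0 157.0
0 52 17.0 85.0 153.0
3 55 15.0 83.0 141.0
6 25 15.0 40.0 85.0
9 17 14.0 18.0 125.0
12 0 None None nan
15 0 None None nan
18 1 130.0 130.0 166.0
21 33 128.0 131.0 195.0
24 32 127.0 131.0 179.0
27 35 127.0 130.0 158.0
30 34 127.0 130.0 157.0<stdin>:7: RuntimeWarning: Mean of empty slice.
  ret = ret.dtype.type(ret / rcount)
```

View pics/crop2.png

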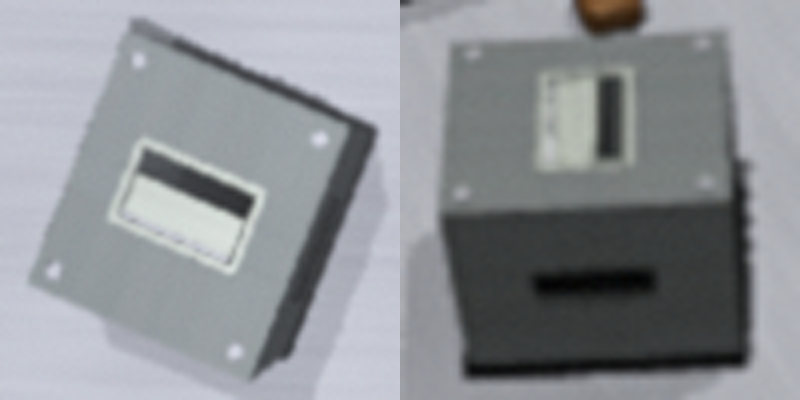

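The open gap is on the world +x side of the slot, at (240,217) in the full top picture. So holder x points at about -20.6°, and the cassette yaw is about +24.6°. I'll move over the tab with the fingers half open.

Emit:
send_rows:
  targets:
    - {"offset":[1.2,-2.7,0.3],"spin":-0.03}
    - {"offset":[2.8,-6.3,0.6],"spin":-0.07}
    - {"offset":[4.4,-9.9,0.9],"spin":-0.11}
    - {"offset":[6.0,-13.5,1.2],"spin":-0.15}
    - {"offset":[7.6,-17.1,1.5],"spin":-0.19}
    - {"offset":[9.2,-20.7,1.8],"spin":-0.23}
    - {"offset":[10.8,-24.3,2.0],"spin":-0.27}
    - {"offset":[12.4,-27.9,2.0],"spin":-0.31}
  grip: 0.5

```text
time_s: 1.27
eef_pos: [348.9, 193.9, 251.9]
ee_rot: [0.001, 0.368, 0.93, 0.0]
force: [1.0, 0.2, 0.2]
grip_width: 0.494
grip_force: 0.0
```

Emit:
send_rows:
  targets:
    - {"offset":[1.6,-3.6,0],"spin":-0.04}
    - {"offset":[3.2,-7.2,0],"spin":-0.08}
    - {"offset":[4.8,-10.8,0],"spin":-0.12}
    - {"offset":[6.4,-14.4,0],"spin":-0.16}
    - {"offset":[8.0,-18.0,0],"spin":-0.2}
    - {"offset":[9.6,-21.6,0],"spin":-0.24}
    - {"offset":[11.2,-25.2,0],"spin":-0.28}
    - {"offset":[12.8,-28.8,0],"spin":-0.32}

```text
time_s: 1.93
eef_pos: [476.9, -94.5, 251.4]
ee_rot: [0.0, 0.512, 0.859, 0.0]
force: [1.3, 0.4, -0.8]
grip_width: 0.502
grip_force: 0.0
```

Emit:
send_rows:
  targets:
    - {"offset":[1.6,-3.6,0],"spin":-0.04}
    - {"offset":[2.7,-6.2,0],"spin":-0.07}
    - {"offset":[3.3,-7.6,0],"spin":-0.07}
    - {"offset":[3.4,-7.9,0],"spin":-0.07}
    - {"offset":[3.4,-7.9,0],"spin":-0.07}
    - {"offset":[3.4,-7.9,0],"spin":-0.07}

```text
time_s: 2.43
eef_pos: [510.2, -170.6, 251.3]
ee_rot: [-0.0, 0.54, 0.842, 0.0]
force: [-0.3, 1.4, -0.3]
grip_width: 0.501
grip_force: 0.0
```

```bash
python3 - <<'E'
from h import *
s=ctrl.sense();q=s["ee_rot"];print(s["time_s"],s["eef_pos"],np.degrees(2*np.arctan2(q[2],q[1]))-90,s["grip_width"],s["force"])
c=ctrl.calibration("top"); P=cloud(c,np.load("top0.npy"))
for nm,(x0,y0,x1,y1) in(("pink",(365,160,405,195)),("purple",(415,180,485,215))):
    Q=P[y0:y1,x0:x1].reshape(-1,3); Q=Q[Q[:,2]>60]; print(nm,Q.min(0).round(),Q.max(0).round())
p,d=ctrl.capture("side"); cv2.imwrite("pics/side1.png",cv2.resize(p[130:330,200:450,::-1],(800,640))[:600])
E
```

```text
2.4333 [ 510.24391841 -170.59129637  251.32506382] 24.61195557969903 0.5005123333055151 [-0.2820193   1.41098514 -0.32832031]
pink [ 497. -176.   62.] [624.  -7. 992.]
purple [ 497. -325.   61.] [581.  -7. 992.]
```

View pics/side1.png

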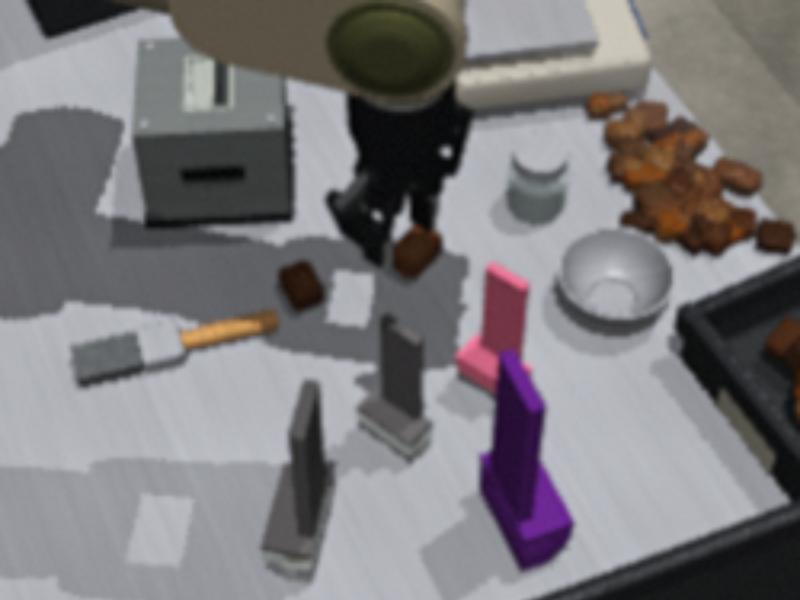

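The gripper hangs above the small grey tab (crop 400,330) with a finger on each side and pink clear of it. I'll descend to about 26 mm below the tab's top edge.

Emit:
send_rows:
  targets:
    - {"offset":[0,0,-2.0],"spin":0}
    - {"offset":[0,0,-4.5],"spin":0}
    - {"offset":[0,0,-7.0],"spin":0}
    - {"offset":[0,0,-9.0],"spin":0}
    - {"offset":[0,0,-11.0],"spin":0}
    - {"offset":[0,0,-12.2],"spin":0}
    - {"offset":[0,0,-12.6],"spin":0}
    - {"offset":[0,0,-12.6],"spin":0}

```text
time_s: 3.15
eef_pos: [510.2, -170.4, 125.0]
ee_rot: [-0.001, 0.54, 0.842, 0.0]
force: [-0.3, 0.0, 0.7]
grip_width: 0.499
grip_force: 0.0
```

Emit:
send_rows:
  targets:
    - {"offset":[0,0,0],"spin":0}
    - {"offset":[0,0,0],"spin":0}
    - {"offset":[0,0,0],"spin":0}
    - {"offset":[0,0,0],"spin":0}
    - {"offset":[0,0,0],"spin":0}
    - {"offset":[0,0,0],"spin":0}
  grip: 0.0
  squeeze: 50

```text
time_s: 3.65
eef_pos: [511.1, -171.7, 126.5]
ee_rot: [0.001, 0.54, 0.841, 0.0]
force: [-1.0, 0.4, 7.0]
grip_width: 0.104
grip_force: 49.9
```

Emit:
send_rows:
  targets:
    - {"offset":[0,0,0.5],"spin":0}
    - {"offset":[0,0,1.5],"spin":0}
    - {"offset":[0,0,3.0],"spin":0}
    - {"offset":[0,0,5.0],"spin":0}
    - {"offset":[0,0,7.5],"spin":0}
    - {"offset":[0,0,10.0],"spin":0}
    - {"offset":[0,0,12.5],"spin":0}
    - {"offset":[0,0,15.0],"spin":0}

```text
time_s: 4.32
eef_pos: [510.1, -171.2, 277.2]
ee_rot: [0.0, 0.54, 0.841, -0.0]
force: [0.1, 0.4, -2.2]
grip_width: 0.105
grip_force: 48.8
```

Emit:
send_rows:
  targets:
    - {"offset":[-0.1,1.0,1.5],"spin":-0.03}
    - {"offset":[-0.3,3.0,2.3],"spin":-0.08}
    - {"offset":[-0.6,5.5,2.5],"spin":-0.13}
    - {"offset":[-0.9,8.0,2.5],"spin":-0.19}
    - {"offset":[-1.2,10.5,2.5],"spin":-0.25}
    - {"offset":[-1.5,13.0,2.5],"spin":-0.31}
    - {"offset":[-1.7,15.0,2.5],"spin":-0.36}
    - {"offset":[-1.8,17.0,2.5],"spin":-0.41}

```text
time_s: 4.98
eef_pos: [491.9, -0.1, 301.0]
ee_rot: [0.0, 0.701, 0.713, 0.0]
force: [-0.1, -0.1, -2.1]
grip_width: 0.101
grip_force: 48.8
```

```bash
python3 - <<'E'
from h import *
p,d=ctrl.capture("side"); cv2.imwrite("pics/side2.png",cv2.resize(p[60:310,200:450,::-1],(600,600)))
s=ctrl.sense();q=s["ee_rot"];print(s["time_s"],s["eef_pos"],np.degrees(2*np.arctan2(q[2],q[1]))-90,s["grip_width"],s["force"],s["wrist_torque"])
E
```

```text
5.0333 [491.68597634   2.57302235 301.17762019] 0.8973661286162127 0.10724615284632742 [ 1.02451876  3.48104707 -0.96685353] [ 0.22189913  0.04078775 -0.00545086]
```

View pics/side2.png

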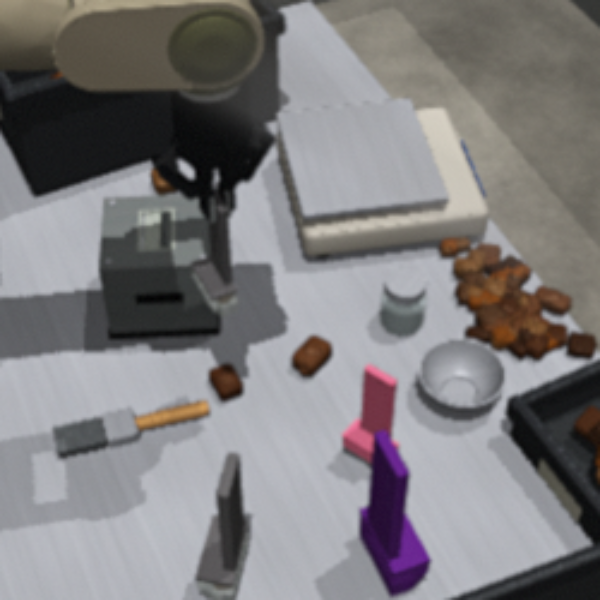

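The cassette hangs upright below the fingers at about (215,260) in the crop. I'll move to hover over the slot.

Emit:
send_rows:
  targets:
    - {"offset":[-0.1,2.5,0],"spin":-0.05}
    - {"offset":[-0.3,5.0,0],"spin":-0.11}
    - {"offset":[-0.5,7.5,0],"spin":-0.16}
    - {"offset":[-0.6,10.0,0],"spin":-0.21}
    - {"offset":[-0.8,12.5,0],"spin":-0.27}
    - {"offset":[-0.9,14.8,0],"spin":-0.32}
    - {"offset":[-1.0,16.6,0],"spin":-0.36}
    - {"offset":[-1.1,17.7,0],"spin":-0.38}

```text
time_s: 5.7
eef_pos: [481.0, 177.2, 300.8]
ee_rot: [-0.0, 0.823, 0.569, 0.0]
force: [0.2, -0.1, -2.1]
grip_width: 0.102
grip_force: 48.7
```

Emit:
send_rows:
  targets:
    - {"offset":[0,0,0],"spin":0}
    - {"offset":[0,0,0],"spin":0}
    - {"offset":[0,0,0],"spin":0}
    - {"offset":[0,0,0],"spin":0}

```text
time_s: 6.03
eef_pos: [481.6, 174.8, 300.5]
ee_rot: [0.0, 0.823, 0.568, -0.0]
force: [0.5, 0.3, -0.9]
grip_width: 0.107
grip_force: 48.8
```

```bash
cat > m.py <<'E'
from h import *
import sys
n=sys.argv[1]
s=ctrl.sense();q=s["ee_rot"];e=s["eef_pos"];a=np.radians(np.degrees(2*np.arctan2(q[2],q[1]))-90)
print(s["time_s"],e.round(1),np.degrees(a).round(2),q.round(4),s["grip_width"],s["force"].round(2),s["wrist_torque"].round(3))
R=np.array([[np.cos(a),-np.sin(a)],[np.sin(a),np.cos(a)]])
for cam in("side","top"):
    p,d=ctrl.capture(cam); cv2.imwrite(f"pics/{cam}{n}.png",p[...,::-1]); np.save(f"{cam}{n}.npy",d)
    P=cloud(ctrl.calibration(cam),d)[d>0]
    L=np.c_[(P[:,:2]-e[:2])@R,P[:,2]-e[2]]
    for nm,zl,zh in(("tab",-85,-25),("body",-124,-92)):
        Q=L[(L[:,2]>zl)&(L[:,2]<zh)&(abs(L[:,0])<45)&(abs(L[:,1])<50)]
        if e[2]+zl<135: Q=Q[Q[:,2]+e[2]>138]
        if len(Q)>5: print(cam,nm,len(Q),"lo",np.percentile(Q,[2,10],axis=0).round(1).tolist(),"hi",np.percentile(Q,[90,98],axis=0).round(1).tolist())
    H=P[(abs(P[:,2]-130)<5)&(np.hypot(P[:,0]-470,P[:,1]-180)<110)]
    (cx,cy),wh,ang=cv2.minAreaRect(H[:,:2].astype(np.float32)); print(cam,"lid",len(H),round(cx,1),round(cy,1),np.round(wh,1),round(ang,1))
E
python3 m.py 3; python3 -c "
import cv2;a=cv2.imread('pics/side3.png')[90:240,190:350];cv2.imwrite('pics/c3.png',cv2.resize(a,(640,600),interpolation=2))"
```

```text
6.0333 [481.6 174.8 300.5] -20.72 [ 1.000e-04  8.227e-01  5.684e-01 -0.000e+00] 0.10742514674336234 [ 0.55  0.26 -0.86] [-0.047  0.017 -0.013]
side tab 92 lo [[-21.9, -27.9, -84.9], [-7.5, -22.6, -84.4]] hi [[6.4, 1.5, -31.6], [6.6, 14.4, -26.5]]
side body 97 lo [[-22.8, -34.0, -123.1], [-18.5, -32.9, -120.5]] hi [[6.3, -10.0, -93.9], [6.5, 18.6, -92.7]]
side lid 1224 471.8 177.4 [139.  140.6] 69.5
top tab 73 lo [[-3.9, -20.8, -83.4], [-2.2, -20.7, -77.8]] hi [[4.7, -1.8, -31.2], [4.8, 5.6, -26.9]]
top body 66 lo [[-22.3, -31.2, -122.4], [-17.1, -31.1, -120.9]] hi [[4.8, 7.1, -97.5], [4.9, 16.0, -92.8]]
top lid 2358 470.2 179.8 [131.1 141.4] 69.4
```

View pics/c3.png

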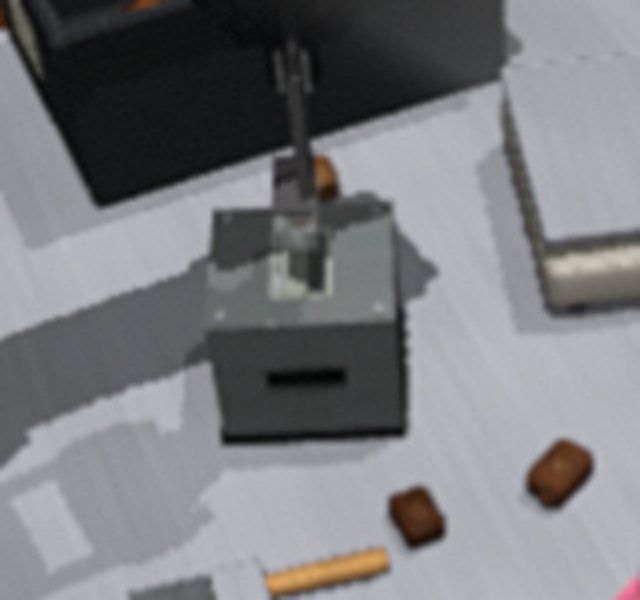

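From the top camera, the cassette is centred in the slot to within about 2 mm in x and is 1.7 mm short in holder y. I'll correct that and lower it to just above the lid.

Emit:
send_rows:
  targets:
    - {"offset":[0.06,0.16,-0.5],"spin":0}
    - {"offset":[0.06,0.16,-1.2],"spin":0}
    - {"offset":[0.06,0.16,-2.0],"spin":0}
    - {"offset":[0.06,0.16,-2.8],"spin":0}
    - {"offset":[0.06,0.16,-3.4],"spin":0}
    - {"offset":[0.06,0.16,-3.8],"spin":0}
    - {"offset":[0.06,0.16,-3.8],"spin":0}
    - {"offset":[0.06,0.16,-3.8],"spin":0}

```text
time_s: 6.8
eef_pos: [482.1, 177.2, 262.3]
ee_rot: [-0.0, 0.823, 0.569, -0.0]
force: [0.2, 1.1, -1.3]
grip_width: 0.107
grip_force: 48.7
```

```bash
python3 m.py 4; python3 -c "
import cv2,numpy as np
f=lambda n,x,y:cv2.resize(cv2.imread('pics/'+n+'.png')[y:y+75,x:x+50],(400,600),interpolation=2)
cv2.imwrite('pics/c4.png',np.hstack([f('side4',242,115),f('top4',208,190)]))"
```

```text
6.8 [482.1 177.2 262.3] -20.68 [-0.      0.8225  0.5687 -0.    ] 0.10673204092868152 [ 0.2   1.09 -1.32] [0.022 0.005 0.031]
side tab 77 lo [[-10.1, -25.0, -84.5], [-3.4, -22.5, -83.4]] hi [[6.4, 9.4, -32.7], [6.6, 15.9, -26.2]]
side body 96 lo [[-24.4, -35.1, -122.0], [-19.3, -33.4, -120.0]] hi [[6.5, 6.4, -93.6], [6.7, 25.8, -92.5]]
side lid 1182 471.4 177.5 [137.2 140.2] 68.6
top tab 62 lo [[-12.7, -21.3, -84.3], [-3.9, -20.8, -83.3]] hi [[4.8, -4.9, -34.0], [5.0, 0.2, -28.8]]
top body 58 lo [[-22.9, -31.3, -123.5], [-17.1, -31.0, -121.7]] hi [[4.9, 4.7, -98.5], [5.2, 14.7, -94.3]]
top lid 2139 469.9 178.7 [128.7 141.2] 69.3
```

View pics/c4.png

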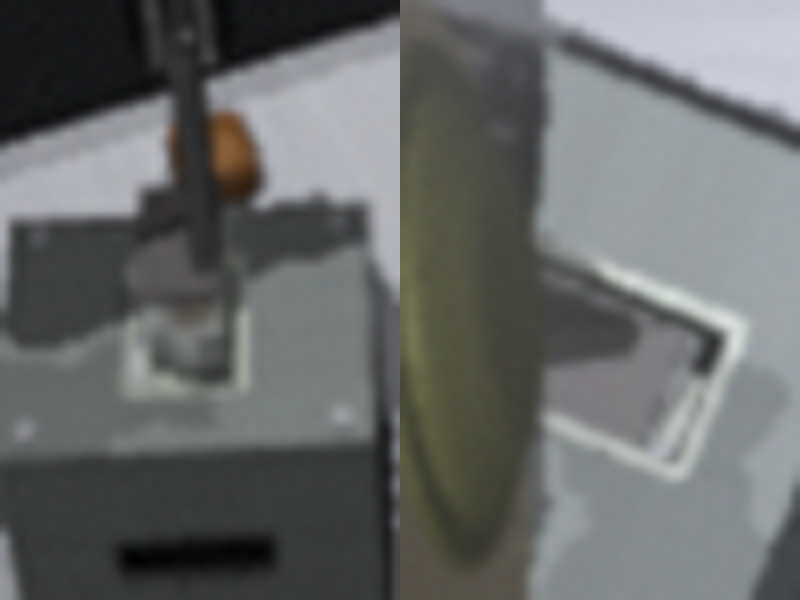

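Cassette is poised over the slot. I'll check the y clearance more precisely by sampling pictures rectified to the lid and body-top planes.

```bash
cat > r.py <<'E'
from h import *
def proj(c,W):
    V=np.array(c["view"]); p=W@V[:3,:3].T+V[:3,3]; s=p[:,:2]/p[:,2:]; s=s*(1+c["k1"]*(s**2).sum(1,keepdims=True))
    return s*[c["fx"],c["fy"]]+[c["cx"],c["cy"]]
def rect(img,cam,z,sc=6,h=(470.2,179.9),yaw=-20.6,half=50):
    a=np.radians(yaw); R=np.array([[np.cos(a),-np.sin(a)],[np.sin(a),np.cos(a)]])
    g=np.arange(-half,half,1/sc); Y,X=np.meshgrid(g,g,indexing="ij")  # rows=y, cols=x
    W=np.c_[np.c_[X.ravel(),Y.ravel()]@R.T+h,np.full(X.size,z)]
    uv=proj(ctrl.calibration(cam),W).reshape(*X.shape,2).astype(np.float32)
    o=cv2.remap(img,uv[...,0],uv[...,1],cv2.INTER_CUBIC)
    for v in range(-40,41,10):
        k=int((v+half)*sc); cv2.putText(o,str(v),(k,10),0,.35,(0,0,255)); cv2.putText(o,str(v),(0,k+4),0,.35,(0,0,255)); 
        o[k,::12]=o[::12,k]=(0,0,255)
    return o
if __name__=="__main__":
    A=rect(cv2.imread("pics/top0.png"),"top",130); B=rect(cv2.imread("pics/top4.png"),"top",174)
    cv2.imwrite("pics/rect.png",cv2.resize(np.hstack([A,B]),(800,400),interpolation=3))
E
python3 r.py
```

```text
(no output)
```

View pics/rect.png

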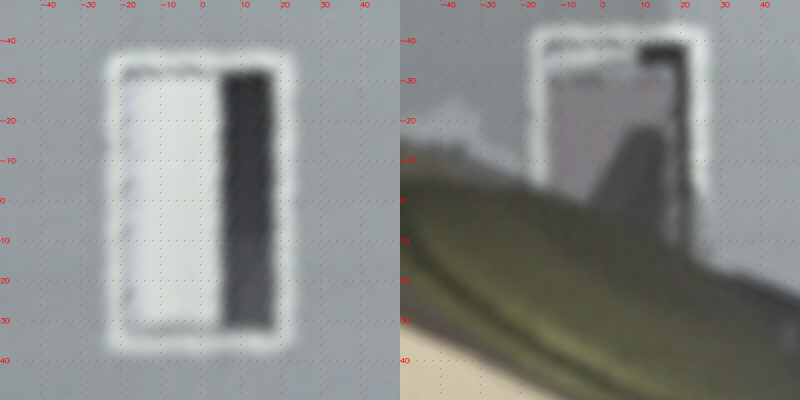

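The rectified views show the slot at y -32.5 to 33 and x -19.5 to 18. The body's -y edge is at about -30.5, so the offset is roughly (+2, -0.5) mm and within tolerance. I'll go in by feel from here.

Emit:
send_rows:
  targets:
    - {"offset":[0,0,-0.2],"spin":0}
    - {"offset":[0,0,-0.4],"spin":0}
    - {"offset":[0,0,-0.6],"spin":0}
    - {"offset":[0,0,-0.8],"spin":0}
    - {"offset":[0,0,-0.9],"spin":0}
    - {"offset":[0,0,-0.9],"spin":0}

```text
time_s: 7.4
eef_pos: [482.2, 177.2, 253.3]
ee_rot: [0.0, 0.823, 0.569, 0.0]
force: [0.0, -0.4, 0.0]
grip_width: 0.106
grip_force: 49.2
```

Emit:
send_rows:
  targets:
    - {"offset":[0,0,-0.1],"spin":0}
    - {"offset":[0,0,-0.2],"spin":0}
    - {"offset":[0,0,-0.3],"spin":0}
    - {"offset":[0,0,-0.3],"spin":0}

```text
time_s: 7.73
eef_pos: [482.0, 177.2, 250.2]
ee_rot: [-0.0, 0.823, 0.569, -0.0]
force: [0.7, -0.7, 1.4]
grip_width: 0.107
grip_force: 49.3
```

Emit:
send_rows:
  targets:
    - {"offset":[0,0,-0.2],"spin":0}
    - {"offset":[0,0,-0.4],"spin":0}
    - {"offset":[0,0,-0.6],"spin":0}
    - {"offset":[0,0,-0.6],"spin":0}

```text
time_s: 8.07
eef_pos: [482.1, 177.2, 243.8]
ee_rot: [-0.0, 0.823, 0.569, -0.0]
force: [1.5, -0.8, 0.8]
grip_width: 0.103
grip_force: 49.2
```

Emit:
send_rows:
  targets:
    - {"offset":[0,0,-0.2],"spin":0}
    - {"offset":[0,0,-0.4],"spin":0}
    - {"offset":[0,0,-0.6],"spin":0}
    - {"offset":[0,0,-0.6],"spin":0}

```text
time_s: 8.4
eef_pos: [482.1, 177.1, 237.8]
ee_rot: [0.0, 0.823, 0.569, -0.0]
force: [2.6, -1.1, -0.3]
grip_width: 0.102
grip_force: 49.0
```

```bash
python3 -c "
from h import *
s=ctrl.sense();print(s['time_s'],s['eef_pos'],s['ee_rot'],s['force'],s['wrist_torque'])"
```

```text
8.4 [482.09918495 177.11354569 237.78546029] [ 1.27309838e-05  8.22577113e-01  5.68653554e-01 -1.65945746e-04] [ 2.58348852 -1.1286237  -0.33481588] [-0.11929773 -0.57335833  0.0281173 ]
```

The only load is the flap pushing along holder +x, with no side rubbing. Continuing down.

Emit:
send_rows:
  targets:
    - {"offset":[0,0,-0.3],"spin":0}
    - {"offset":[0,0,-0.6],"spin":0}
    - {"offset":[0,0,-0.9],"spin":0}
    - {"offset":[0,0,-1.2],"spin":0}
    - {"offset":[0,0,-1.5],"spin":0}
    - {"offset":[0,0,-1.5],"spin":0}

```text
time_s: 8.9
eef_pos: [482.0, 177.1, 222.5]
ee_rot: [-0.0, 0.823, 0.569, -0.0]
force: [3.3, -0.7, 0.2]
grip_width: 0.103
grip_force: 49.2
```

Emit:
send_rows:
  targets:
    - {"offset":[0,0,-0.3],"spin":0}
    - {"offset":[0,0,-0.6],"spin":0}
    - {"offset":[0,0,-0.9],"spin":0}
    - {"offset":[0,0,-1.2],"spin":0}
    - {"offset":[0,0,-1.5],"spin":0}
    - {"offset":[0,0,-1.5],"spin":0}

```text
time_s: 9.4
eef_pos: [481.7, 177.2, 207.4]
ee_rot: [-0.0, 0.823, 0.569, -0.001]
force: [3.3, -0.8, -3.8]
grip_width: 0.107
grip_force: 48.7
```

Emit:
send_rows:
  targets:
    - {"offset":[0,0,-0.3],"spin":0}
    - {"offset":[0,0,-0.6],"spin":0}
    - {"offset":[0,0,-0.9],"spin":0}
    - {"offset":[0,0,-1.2],"spin":0}
    - {"offset":[0,0,-1.4],"spin":0}
    - {"offset":[0,0,-1.4],"spin":0}

```text
time_s: 9.9
eef_pos: [481.1, 177.3, 193.3]
ee_rot: [-0.001, 0.823, 0.569, -0.001]
force: [0.2, -0.8, -1.6]
grip_width: 0.11
grip_force: 48.9
```

The flap has sprung clear. Now I'll feel for the pad in small steps.

Emit:
send_rows:
  targets:
    - {"offset":[0,0,-0.15],"spin":0}
    - {"offset":[0,0,-0.3],"spin":0}
    - {"offset":[0,0,-0.45],"spin":0}
    - {"offset":[0,0,-0.45],"spin":0}

```text
time_s: 10.23
eef_pos: [481.8, 177.2, 189.4]
ee_rot: [-0.0, 0.823, 0.569, -0.0]
force: [-0.2, 0.5, -2.5]
grip_width: 0.104
grip_force: 48.9
```

```bash
python3 -c "
from h import *
s=ctrl.sense();print(s['time_s'],s['eef_pos'],s['force'],s['wrist_torque'])"
```

```text
10.2333 [481.79936477 177.23706181 189.39567918] [-0.18522501  0.52087566 -2.50540381] [-0.05236986  0.02971546  0.01777818]
```

Emit:
send_rows:
  targets:
    - {"offset":[0,0,-0.1],"spin":0}
    - {"offset":[0,0,-0.2],"spin":0}
    - {"offset":[0,0,-0.3],"spin":0}
    - {"offset":[0,0,-0.3],"spin":0}

```text
time_s: 10.57
eef_pos: [482.0, 177.2, 186.6]
ee_rot: [-0.0, 0.823, 0.569, -0.0]
force: [0.1, 1.8, -1.8]
grip_width: 0.11
grip_force: 48.9
```

Emit:
send_rows:
  targets:
    - {"offset":[0,0,-0.1],"spin":0}
    - {"offset":[0,0,-0.2],"spin":0}
    - {"offset":[0,0,-0.3],"spin":0}
    - {"offset":[0,0,-0.3],"spin":0}

```text
time_s: 10.9
eef_pos: [482.0, 177.2, 183.6]
ee_rot: [-0.0, 0.823, 0.569, -0.0]
force: [-1.2, -1.7, -2.0]
grip_width: 0.105
grip_force: 48.9
```

Emit:
send_rows:
  targets:
    - {"offset":[0,0,-0.1],"spin":0}
    - {"offset":[0,0,-0.2],"spin":0}
    - {"offset":[0,0,-0.3],"spin":0}
    - {"offset":[0,0,-0.3],"spin":0}

```text
time_s: 11.23
eef_pos: [482.0, 177.2, 180.6]
ee_rot: [-0.0, 0.823, 0.569, -0.0]
force: [-0.1, -0.1, -1.6]
grip_width: 0.105
grip_force: 48.9
```

Emit:
send_rows:
  targets:
    - {"offset":[0,0,-0.1],"spin":0}
    - {"offset":[0,0,-0.2],"spin":0}
    - {"offset":[0,0,-0.3],"spin":0}
    - {"offset":[0,0,-0.3],"spin":0}

```text
time_s: 11.57
eef_pos: [482.0, 177.2, 177.6]
ee_rot: [-0.0, 0.823, 0.569, -0.0]
force: [-0.8, -0.6, -2.9]
grip_width: 0.105
grip_force: 48.9
```

Emit:
send_rows:
  targets:
    - {"offset":[0,0,-0.1],"spin":0}
    - {"offset":[0,0,-0.2],"spin":0}
    - {"offset":[0,0,-0.3],"spin":0}
    - {"offset":[0,0,-0.3],"spin":0}

```text
time_s: 11.9
eef_pos: [482.0, 177.2, 174.6]
ee_rot: [-0.0, 0.823, 0.569, -0.0]
force: [-0.4, 1.0, -2.7]
grip_width: 0.107
grip_force: 48.9
```

Emit:
send_rows:
  targets:
    - {"offset":[0,0,-0.1],"spin":0}
    - {"offset":[0,0,-0.2],"spin":0}
    - {"offset":[0,0,-0.3],"spin":0}
    - {"offset":[0,0,-0.3],"spin":0}

```text
time_s: 12.23
eef_pos: [482.0, 177.2, 171.6]
ee_rot: [-0.0, 0.823, 0.569, -0.0]
force: [0.7, -0.1, -1.6]
grip_width: 0.104
grip_force: 48.9
```

Emit:
send_rows:
  targets:
    - {"offset":[0,0,-0.1],"spin":0}
    - {"offset":[0,0,-0.2],"spin":0}
    - {"offset":[0,0,-0.3],"spin":0}
    - {"offset":[0,0,-0.3],"spin":0}

```text
time_s: 12.57
eef_pos: [482.0, 177.2, 168.6]
ee_rot: [-0.0, 0.823, 0.569, -0.0]
force: [0.1, 0.4, -2.5]
grip_width: 0.104
grip_force: 48.9
```

Emit:
send_rows:
  targets:
    - {"offset":[0,0,-0.1],"spin":0}
    - {"offset":[0,0,-0.2],"spin":0}
    - {"offset":[0,0,-0.3],"spin":0}
    - {"offset":[0,0,-0.3],"spin":0}

```text
time_s: 12.9
eef_pos: [482.0, 177.2, 165.6]
ee_rot: [-0.0, 0.823, 0.569, -0.0]
force: [0.1, 0.0, -2.1]
grip_width: 0.106
grip_force: 48.9
```

Emit:
send_rows:
  targets:
    - {"offset":[0,0,-0.1],"spin":0}
    - {"offset":[0,0,-0.2],"spin":0}
    - {"offset":[0,0,-0.3],"spin":0}
    - {"offset":[0,0,-0.3],"spin":0}

```text
time_s: 13.23
eef_pos: [482.0, 177.2, 162.6]
ee_rot: [-0.0, 0.823, 0.569, -0.0]
force: [0.1, -0.2, -3.6]
grip_width: 0.108
grip_force: 48.9
```

Emit:
send_rows:
  targets:
    - {"offset":[0,0,-0.1],"spin":0}
    - {"offset":[0,0,-0.2],"spin":0}
    - {"offset":[0,0,-0.3],"spin":0}
    - {"offset":[0,0,-0.3],"spin":0}

```text
time_s: 13.57
eef_pos: [482.0, 177.2, 159.6]
ee_rot: [-0.0, 0.823, 0.569, -0.0]
force: [0.4, 0.1, -2.9]
grip_width: 0.106
grip_force: 48.9
```

Emit:
send_rows:
  targets:
    - {"offset":[0,0,-0.1],"spin":0}
    - {"offset":[0,0,-0.2],"spin":0}
    - {"offset":[0,0,-0.3],"spin":0}
    - {"offset":[0,0,-0.3],"spin":0}

```text
time_s: 13.9
eef_pos: [482.0, 177.2, 156.5]
ee_rot: [-0.0, 0.823, 0.569, -0.0]
force: [0.6, -0.4, -1.6]
grip_width: 0.101
grip_force: 48.9
```

Emit:
send_rows:
  targets:
    - {"offset":[0,0,-0.1],"spin":0}
    - {"offset":[0,0,-0.2],"spin":0}
    - {"offset":[0,0,-0.3],"spin":0}
    - {"offset":[0,0,-0.3],"spin":0}

```text
time_s: 14.23
eef_pos: [482.0, 177.2, 153.6]
ee_rot: [-0.0, 0.823, 0.569, -0.0]
force: [-0.0, 0.3, -2.2]
grip_width: 0.102
grip_force: 48.9
```

Emit:
send_rows:
  targets:
    - {"offset":[0,0,-0.1],"spin":0}
    - {"offset":[0,0,-0.2],"spin":0}
    - {"offset":[0,0,-0.3],"spin":0}
    - {"offset":[0,0,-0.3],"spin":0}

```text
time_s: 14.57
eef_pos: [482.0, 177.2, 150.6]
ee_rot: [-0.0, 0.823, 0.569, -0.0]
force: [-0.8, -0.4, -3.0]
grip_width: 0.11
grip_force: 48.9
```

Emit:
send_rows:
  targets:
    - {"offset":[0,0,-0.1],"spin":0}
    - {"offset":[0,0,-0.2],"spin":0}
    - {"offset":[0,0,-0.3],"spin":0}
    - {"offset":[0,0,-0.3],"spin":0}

```text
time_s: 14.9
eef_pos: [482.0, 177.2, 147.6]
ee_rot: [-0.0, 0.823, 0.569, -0.0]
force: [-0.7, -0.0, -1.9]
grip_width: 0.104
grip_force: 48.9
```

Emit:
send_rows:
  targets:
    - {"offset":[0,0,-0.1],"spin":0}
    - {"offset":[0,0,-0.2],"spin":0}
    - {"offset":[0,0,-0.3],"spin":0}
    - {"offset":[0,0,-0.3],"spin":0}

```text
time_s: 15.23
eef_pos: [482.1, 177.2, 144.7]
ee_rot: [0.0, 0.823, 0.569, 0.0]
force: [0.2, 0.0, -1.2]
grip_width: 0.105
grip_force: 49.0
```

Emit:
send_rows:
  targets:
    - {"offset":[0,0,-0.1],"spin":0}
    - {"offset":[0,0,-0.2],"spin":0}
    - {"offset":[0,0,-0.2],"spin":0}
    - {"offset":[0,0,-0.2],"spin":0}

```text
time_s: 15.57
eef_pos: [482.3, 177.2, 143.3]
ee_rot: [0.0, 0.823, 0.569, 0.0]
force: [-1.7, -0.8, 5.1]
grip_width: 0.106
grip_force: 49.9
```

Pad found, at 5 N. I'll increase the push to about 9–10 N and hold it.

Emit:
send_rows:
  targets:
    - {"offset":[0,0,-0.06],"spin":0}
    - {"offset":[0,0,-0.12],"spin":0}
    - {"offset":[0,0,-0.12],"spin":0}
    - {"offset":[0,0,-0.12],"spin":0}

```text
time_s: 15.9
eef_pos: [482.5, 177.2, 142.4]
ee_rot: [0.0, 0.823, 0.569, 0.001]
force: [-1.8, -0.6, 8.1]
grip_width: 0.107
grip_force: 50.4
```

Emit:
send_rows:
  targets:
    - {"offset":[0,0,-0.03],"spin":0}
    - {"offset":[0,0,-0.03],"spin":0}
    - {"offset":[0,0,-0.03],"spin":0}
    - {"offset":[0,0,-0.03],"spin":0}
    - {"offset":[0,0,-0.03],"spin":0}
    - {"offset":[0,0,-0.03],"spin":0}
    - {"offset":[0,0,-0.03],"spin":0}
    - {"offset":[0,0,-0.03],"spin":0}

```text
time_s: 16.57
eef_pos: [482.5, 177.2, 142.2]
ee_rot: [0.0, 0.823, 0.569, 0.001]
force: [-1.1, -1.2, 9.1]
grip_width: 0.104
grip_force: 50.5
```

Emit:
send_rows:
  targets:
    - {"offset":[0,0,0],"spin":0}
    - {"offset":[0,0,0],"spin":0}
    - {"offset":[0,0,0],"spin":0}
    - {"offset":[0,0,0],"spin":0}

```text
time_s: 16.9
eef_pos: [482.5, 177.2, 142.2]
ee_rot: [0.0, 0.823, 0.569, 0.001]
force: [-1.7, -2.1, 8.4]
grip_width: 0.11
grip_force: 50.5
```

Held steadily for a second. Releasing and rising straight up.

Emit:
send_rows:
  targets:
    - {"offset":[0,0,0],"spin":0}
    - {"offset":[0,0,0],"spin":0}
    - {"offset":[0,0,0],"spin":0}
    - {"offset":[0,0,0],"spin":0}
    - {"offset":[0,0,0],"spin":0}
    - {"offset":[0,0,0],"spin":0}
  grip: 0.5

```text
time_s: 17.4
eef_pos: [482.0, 177.2, 141.2]
ee_rot: [-0.0, 0.823, 0.569, -0.0]
force: [-0.0, 0.4, 0.6]
grip_width: 0.503
grip_force: 0.0
```

Emit:
send_rows:
  targets:
    - {"offset":[0,0,0.5],"spin":0}
    - {"offset":[0,0,1.5],"spin":0}
    - {"offset":[0,0,3.0],"spin":0}
    - {"offset":[0,0,5.0],"spin":0}
    - {"offset":[0,0,7.5],"spin":0}
    - {"offset":[0,0,10.0],"spin":0}
    - {"offset":[0,0,12.0],"spin":0}
    - {"offset":[0,0,13.0],"spin":0}

```text
time_s: 18.07
eef_pos: [482.7, 177.3, 274.8]
ee_rot: [0.001, 0.823, 0.569, 0.002]
force: [-0.2, 0.5, 0.3]
grip_width: 0.504
grip_force: 0.0
```

Emit:
send_rows:
  targets:
    - {"offset":[-2,0,0],"spin":0}
    - {"offset":[-5,0,0],"spin":0}
    - {"offset":[-8,0,0],"spin":0}
    - {"offset":[-11,0,0],"spin":0}
    - {"offset":[-14,0,0],"spin":0}
    - {"offset":[-16,0,0],"spin":0}
    - {"offset":[-17,0,0],"spin":0}
    - {"offset":[-17,0,0],"spin":0}

```text
time_s: 18.73
eef_pos: [311.1, 177.3, 271.7]
ee_rot: [0.0, 0.822, 0.569, 0.0]
force: [-0.6, -0.5, -0.4]
grip_width: 0.499
grip_force: 0.0
```

```bash
python3 - <<'E'
from h import *
s=ctrl.sense();print(s["time_s"],s["eef_pos"],s["force"])
o=[]
for n in("side","top"):
    p,d=ctrl.capture(n); I=p[...,::-1].copy(); 
    x,y=(210,110) if n=="side" else (180,175)
    o.append(cv2.resize(I[y:y+110,x:x+110],(400,400),interpolation=2))
    P=cloud(ctrl.calibration(n),d); P=P[d>0]; a=np.radians(-20.6); R=np.array([[np.cos(a),-np.sin(a)],[np.sin(a),np.cos(a)]])
    L=(P[:,:2]-[470.2,179.9])@R; m=(abs(L[:,0])<40)&(abs(L[:,1])<40)&(P[:,2]>150)&(P[:,2]<190)
    if m.any(): print(n,m.sum(),L[m].min(0).round(1),L[m].max(0).round(1),P[m,2].max())
cv2.imwrite("pics/end.png",np.hstack(o))
E
```

```text
18.7333 [311.05937722 177.30255805 271.71925106] [-0.55722703 -0.52715498 -0.40664353]
side 44 [  8.4 -25.2] [17.9 20.5] 172.81528050691873
top 112 [  6.8 -19.2] [17.  20.2] 173.55236071647744
```

View pics/end.png

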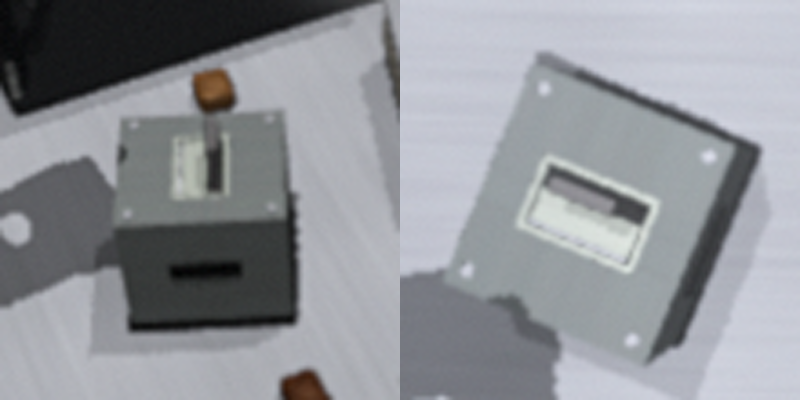

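The tab stands upright in the open end of the slot, side crop (212,140) and top crop (580,195), with the flap shut beside it. The tab is at holder x 7 to 17, y ±20, z about 171, and the arm is clear, so I'm handing in.

```bash
python3 -c "
from rig import ctrl; print(ctrl.finish_job())"
```

```text
the job is handed in; nothing more can be done
None
```

I put the small clear cassette in the holder and bedded it on the pad at about 9–11 N for a second. I let go with the flap shut behind it, moved the arm clear, and handed the job in at about 19 s; `finish_job` returned no verdict.

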